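# Unstack the kitchen tins onto their tiles

## Robot

A 7-joint arm with a two-finger parallel gripper is mounted at the origin on the work surface. World frame = base frame: x ahead of the robot, y to its left, z up, the work surface at z = 0. Lengths are in m, angles in rad, forces in N, time in s.
With the tool pointing down it reaches from about 0.425 to 0.925 m from the base axis. Payload 6.8 kg.
Tool frame: the origin (TCP) lies midway between the tips of the shut fingers; the grasp point (between the pads) lies 19 mm behind it; z points along the fingers, y is the line along which they close (so a half turn about z gives the same grasp; the last joint's range is limited). The gripper opens to 85 mm and grips with 20 to 120 N. Pads are 22 mm wide; open, the fingers measure 114 mm over their backs; the gripper's body (76 mm by 85 mm) begins 54 mm behind the grasp point. The pads swing forward as they close: fully open they stand 13 mm farther back than shut.
Start: joints at [-1.361, 0.477, 0.022, 1.555, -0.011, 1.109, -0.083], TCP at [0.211, 0.641, 0.231] pointing down, gripper open.
Joint ranges: [-2.96, 2.96], [-0.34, 2.1], [-1.41, 1.46], [0.24, 2.44], [-1.37, 4.51], [0.17, 1.92], [-2.96, 2.96]. Speed limits (rad/s): [2.39, 2.39, 3.14, 3.14, 3.14, 3.14, 3.14].

## Interface

Orientations are given as a rotation vector (axis times angle).
In Python, from bench import r gives the robot as it stands. The module is installed in compiled form; this text tells all that it offers.
- The arm moves only by the tool apply_moves, never from a script. Its argument "rows" is a list of rows, each a list of 6 numbers: the shift along the tool's x, y, z scaled (see below), then the turn, a rotation vector about the tool's x, y, z scaled (see below). A call has 1 to 5 rows; each row is the pose to reach, as a shift and turn from the pose commanded when the call began, along the tool's axes at that moment; what a row does not reach only later rows make up. The controller multiplies each number of a shift by 0.25 m and each number of a turn by 90 degrees. A row lasts 1/8 s, in which the tool goes at most 62.5 mm and 10.7 degrees, less where a joint would pass 70% of its speed; a pose out of reach is approached as far as the arm can. A call with a number of a shift or a turn outside -1 to 1 is refused whole. A call with a gripper value outside its range is refused whole. "claw" is the opening, from 0 (shut) to 1 (fully open), set as the call begins (left out, the last holds). The fingers move at their own pace and stop on an object; "newtons" is the grip in N (left out, the last holds). Time passes only in rows, so rows that repeat a pose let the fingers close. It gives the time, the measured TCP pose, the force, the opening and the grip force at its end, in the units of the state.
- r.get_obs(): the state, without advancing time (a new reading comes with each control period).
- r.grab_frame(name): name is "scene" or "top"; returns a dict with "pixels" (384x512x3 uint8, red, green, blue), "intrinsics" (3x3 intrinsics, pixels), "dist" ([k1, k2, p1, p2, k3] as OpenCV has them; the pictures are not rectified), "eye" and "attitude" of the camera in the world. Camera axes: x right, y up, looking along -z (the intrinsics and any distortion apply to the point x, -y, -z); pixel columns grow to the right and rows downward; lengths in m; the calibration is good to about 2 mm. A picture is of the moment at which its call begins. There is no depth.
- r.hand_in(): hands the job in; it is judged then, once.
Trained networks look in a picture, given as the dict that the camera call returned (one of the last four; its "shot" number tells which), for a name from the list of things; names that differ only in an ending like _2 or _b are one class to them, and where a whole thing is asked for, a point or a joint stands for the part that bears it (a point fixed in the world has none). Each returns a list of dicts, best first, with "conf" (0 to 1); they miss things now and then, are a little off and sometimes report something else, mostly with a low value. They report only what shows in the picture. A call takes as long as a camera call. They do not tell look-alikes from the thing itself.
- r.search_frame(picture, thing): "rect" ([left, top, width, height] in pixels, round what is visible of it).
- r.outline_of(picture, thing): "pixels" (384x512 bool, what is visible of it) and "rect" ([left, top, width, height] in pixels, round what is visible of it).
- r.landmark_of(picture, thing): "point" ([column, row] in pixels: a listed point, or the origin of a listed thing).
The state is a dict: "clock": time; "joints": joint angles; "qvel": joint speeds; "tau": joint torques, N m; "tcp_pos": TCP position; "orientation": TCP orientation; "contact_force": force on the tool from outside, world axes, zero at the start; "moment": the same for the moment, N m; "grip_width": finger opening in m; "gripper_force": force on a finger pad.
Only numpy, scipy, OpenCV 4.12 (cv2) and the standard library are available. Lean on these libraries where they do the work, as an engineer would, in place of code of your own. Each camera call takes 0.05 s, during which the arm holds its last target. There are 200 camera calls.

## Task

Take the stack of storage tins on the counter apart and stand each tin in the middle of the tile of its own lid's colour, the long red tin lengthwise on the red tile. Never let a tin tip over, and leave the sugar bowl and the egg cup where they are.

Things in the scene. Friction and masses are not known exactly. Their poses are not given: they have to be found in the camera images.
- long_tin_centre (a point): long box-shaped closed tin with a RED flat lid and cream body, 150 (its x) x 66 (its y) x 48 mm high, about 0.35 kg, the bottom of the stack, standing on the counter. This point is its centre, half-way up; x runs along its length, z is up when it stands upright
- square_tin_centre (a point): square closed tin with a BLUE flat lid and cream body, 56 x 56 x 44 mm high, about 0.18 kg. It starts on one end of the long tin's lid, about 40 mm from that lid's middle (either end), nearly square with it, and carries the small tin. This point is its centre, half-way up; x and y are square to its sides, z is up when it stands upright
- round_tin_centre (a point): round closed tin with a GREEN flat lid and cream body, 52 mm across x 50 mm high, about 0.16 kg. It starts on the other end of the long tin's lid, about 28 mm of free space from the square tin. This point is its centre, half-way up; z is up when it stands upright
- small_tin_centre (a point): small round closed tin with a YELLOW flat lid and cream body, 38 mm across x 40 mm high, about 0.09 kg, starting on top of the square tin. This point is its centre, half-way up; z is up when it stands upright
- tile_red_top (a point): flat glazed tile trivet, RED with a pale line border, fixed to the counter, 160 (its x) x 90 (its y) x 6 mm thick. This point is the centre of its top face; z is up, x runs along its length
- tile_blue_top (a point): flat glazed tile trivet, BLUE with a pale line border, fixed to the counter, 160 (its x) x 90 (its y) x 6 mm thick. This point is the centre of its top face; z is up, x runs along its length
- tile_green_top (a point): flat glazed tile trivet, GREEN with a pale line border, fixed to the counter, 160 (its x) x 90 (its y) x 6 mm thick. This point is the centre of its top face; z is up, x runs along its length
- tile_yellow_top (a point): flat glazed tile trivet, YELLOW with a pale line border, fixed to the counter, 160 (its x) x 90 (its y) x 6 mm thick. This point is the centre of its top face; z is up, x runs along its length
- sugar_bowl: loose white round lidded sugar bowl, 76 mm across, 64 mm high; a bystander, to be left alone. Origin at the centre of its underside
- egg_cup: loose blue egg cup, 48 mm across, 56 mm high; a bystander, to be left alone. Origin at the centre of its underside
Things that resemble listed ones, but are neither listed nor needed, are in the scene too. What is shaped like the part that bears tile_yellow_top but black is not meant. What is shaped like the part that bears square_tin_centre but pink is not meant.

How it is judged:
By the outcome, as a careful person would: the job done as asked, in the order asked, and still so for the second after the job is handed in, with the robot touching nothing.
It also fails if it takes over 128 s, if anything falls off the work surface, if the arm or the gripper's body presses on something with over 40 N, if the wrist force passes 120 N, or if a joint passes its speed limit or range.

## Working session

There is one attempt and no reset: what is moved stays moved. The work goes in short steps, Python scripts to look and compute and a tool call to move; the robot and the scene stay as the last step left them, time stands still between calls to the robot, and variables do not carry over. Pictures are saved under pics/ and viewed, at most 14 in all, crops included, and the job is handed in when it is done.

Besides the shell and the picture viewer there is one more tool, called as name([rows], argument=value, ...), one row to a line, values as JSON. apply_moves: Moves the arm, as the interface text tells. Its arguments: {"type":"object","properties":{"rows":{"type":"array","items":{"type":"array","items":{"type":"number"}}},"claw":{"type":"number"},"newtons":{"type":"number"}},"required":["rows"]}

```bash
mkdir -p pics; cat > h.py <<'E'
import numpy as np, cv2
from scipy.spatial.transform import Rotation as R
from bench import r
def att(f):
    a=np.array(f["attitude"],float)
    return R.from_rotvec(a).as_matrix() if a.size==3 else (a if a.shape==(3,3) else None)
def ray2z(f,px,z):
    p=np.atleast_2d(np.array(px,float)).reshape(-1,1,2)
    u=cv2.undistortPoints(p,np.array(f["intrinsics"]),np.array(f["dist"])).reshape(-1,2)
    d=np.c_[u[:,0],-u[:,1],-np.ones(len(u))]@att(f).T
    e=np.array(f["eye"]); t=(z-e[2])/d[:,2]
    return e+t[:,None]*d
def proj(f,P):
    P=np.atleast_2d(P)-np.array(f["eye"]); c=P@att(f)
    return cv2.projectPoints((c*[1,-1,-1]).reshape(-1,1,3),np.zeros(3),np.zeros(3),np.array(f["intrinsics"]),np.array(f["dist"]))[0].reshape(-1,2)
def save(f,n): cv2.imwrite("pics/"+n+".png",f["pixels"][:,:,::-1])
E
python3 - <<'E'
from h import *
o=r.get_obs(); print({k:np.round(v,3) for k,v in o.items()})
for n in("scene","top"):
    f=r.grab_frame(n); save(f,n+"0"); print(n,f["eye"],f["attitude"],f["dist"],f["intrinsics"])
    for t in ["long_tin_centre","square_tin_centre","round_tin_centre","small_tin_centre","tile_red_top","tile_blue_top","tile_green_top","tile_yellow_top","sugar_bowl","egg_cup"]:
        print(t,[(np.round(d["point"]).tolist(),round(d["conf"],2)) for d in r.landmark_of(f,t)][:3])
E
```

```text
{'clock': np.float64(0.0), 'joints': array([-1.361,  0.478,  0.022,  1.556, -0.012,  1.109, -0.083]), 'qvel': array([-0.   , -0.001,  0.001,  0.001,  0.001,  0.   ,  0.   ]), 'tau': array([-0.0000e+00, -5.9645e+01,  1.6080e+00, -2.8119e+01,  1.3000e-02,
        9.0000e-03,  0.0000e+00]), 'tcp_pos': array([0.211, 0.641, 0.23 ]), 'orientation': array([-4.970e-01, -3.102e+00,  3.000e-03]), 'contact_force': array([ 1.568, -0.742, -0.139]), 'moment': array([-0.023, -0.023,  0.036]), 'gripper_force': np.float64(0.0), 'grip_width': np.float64(0.085)}
scene [ 1.11417856 -0.74152898  1.09283521] [0.74487412 0.28438251 0.63681194] [0.00386292 0.         0.         0.         0.        ] [[487.55067713   0.         249.31171462]
 [  0.         487.55067713 197.85018067]
 [  0.           0.           1.        ]]
long_tin_centre [([249.0, 266.0], 0.86)]
square_tin_centre [([156.0, 246.0], 0.96), ([237.0, 252.0], 0.93), ([260.0, 262.0], 0.73)]
round_tin_centre [([257.0, 265.0], 0.96)]
small_tin_centre [([237.0, 238.0], 0.83)]
tile_red_top [([305.0, 204.0], 0.83)]
tile_blue_top [([251.0, 229.0], 0
[... 281 characters left out ...]
.04273194 -1.56287056] [-0.09170924  0.          0.          0.          0.        ] [[392.85325602   0.         251.20464233]
 [  0.         392.85325602 185.22844933]
 [  0.           0.           1.        ]]
long_tin_centre [([294.0, 148.0], 0.87)]
square_tin_centre [([327.0, 228.0], 0.86), ([296.0, 157.0], 0.6)]
round_tin_centre [([298.0, 128.0], 0.82)]
small_tin_centre [([291.0, 154.0], 0.56)]
tile_red_top [([195.0, 154.0], 0.82)]
tile_blue_top [([254.0, 174.0], 0.71), ([196.0, 152.0], 0.25)]
tile_green_top [([347.0, 179.0], 0.76)]
tile_yellow_top [([152.0, 187.0], 0.88), ([139.0, 254.0], 0.78)]
sugar_bowl [([250.0, 115.0], 0.92)]
egg_cup [([193.0, 154.0], 0.68), ([207.0, 214.0], 0.6)]
```

View pics/scene0.png

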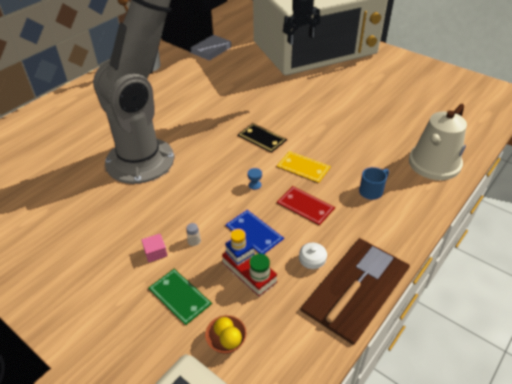

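View pics/top0.png

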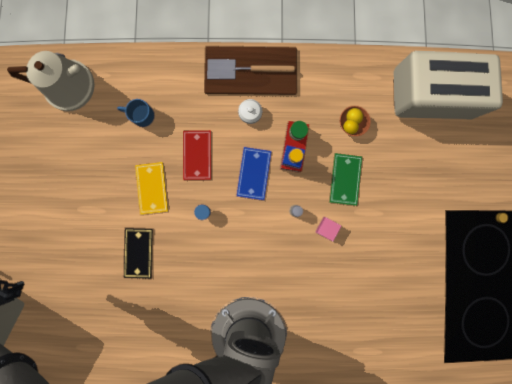

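The stack is at about (250,262) in the scene view and (294,147) in the top view: round green on the far end, square blue with small yellow on the near end. The yellow tile is at top (152,188). The black one at (139,254) and the pink box at (328,229) are the look-alikes. Next I'll measure colours in both views.

```bash
cat >> h.py <<'E'
HUE={"red":[(0,8),(172,180)],"blue":[(108,128)],"green":[(55,85)],"yellow":[(20,32)]}
def comps(f,c,amin=15):
    im=cv2.cvtColor(f["pixels"],cv2.COLOR_RGB2HSV)
    m=np.zeros(im.shape[:2],np.uint8)
    for a,b in HUE[c]: m|=cv2.inRange(im,(a,150,60),(b,255,255))
    n,l,s,ce=cv2.connectedComponentsWithStats(m)
    return [(s[i],ce[i],l==i) for i in range(1,n) if s[i,4]>=amin]
def rectw(f,mask,z):
    cs,_=cv2.findContours(mask.astype(np.uint8),cv2.RETR_EXTERNAL,cv2.CHAIN_APPROX_NONE)
    c=max(cs,key=len).reshape(-1,2)
    w=ray2z(f,c,z)[:,:2].astype(np.float32)
    (cx,cy),(a,b),an=cv2.minAreaRect(w*1000)
    if a<b: a,b,an=b,a,an+90
    return round(cx/1000,4),round(cy/1000,4),round(a),round(b),round(((an+90)%180)-90,1)
E
python3 - <<'E'
from h import *
for n in("top","scene"):
    f=r.grab_frame(n)
    for c in HUE:
        for s,ce,m in comps(f,c):
            if s[4]<3500: print(n,c,s.tolist(),np.round(ce,1),"z6",rectw(f,m,.006))
    x0,y0=(240,80) if n=="top" else (200,210)
    crop=f["pixels"][y0:y0+100,x0:x0+130]
    cv2.imwrite(f"pics/c_{n}.png",cv2.resize(crop,None,fx=6,fy=6,interpolation=cv2.INTER_CUBIC)[:,:,::-1])
E
```

```text
top red [284, 121, 23, 30, 236] [294.1 139.1] z6 (0.6311, -0.1483, 96, 69, -5.6)
top red [183, 130, 28, 50, 1199] [196.5 154.6] z6 (0.57, 0.1697, 158, 87, 0.8)
top red [281, 165, 22, 7, 64] [290.9 168. ] z6 (0.5288, -0.1342, 67, 16, 87.5)
top blue [283, 146, 18, 21, 116] [289.5 158.1] z6 (0.5664, -0.1396, 58, 56, -13.8)
top blue [240, 150, 28, 47, 943] [253.4 172.9] z6 (0.514, -0.0141, 143, 75, -8.1)
top green [291, 122, 16, 16, 196] [298.9 129.5] z6 (0.6533, -0.1584, 49, 48, -44.6)
top green [334, 157, 25, 45, 844] [345.6 178.7] z6 (0.4958, -0.3085, 137, 70, -6.2)
top yellow [343, 108, 20, 26, 363] [352.6 120.3] z6 (0.6863, -0.3324, 87, 54, -24.5)
top yellow [289, 149, 14, 13, 139] [295.7 155.1] z6 (0.5707, -0.1471, 42, 39, -89.5)
top yellow [135, 162, 33, 53, 1363] [151.1 188. ] z6 (0.462, 0.3131, 161, 91, 7.3)
top yellow [496, 213, 12, 10, 101] [501.8 217.3] z6 (0.3721, -0.837, 40, 30, 89.7)
scene red [277, 187, 58, 38, 1095] [305.5 205. ] z6 (0.5716, 0.1682, 159, 93, 1.0)
scene red [223, 253, 54, 36, 387] [249.1 271.8] z6 (0.5791, -0.1178, 155, 71, -9.2)
scene blue [227, 212, 55,
[... 374 characters left out ...]
1, 1.2091, 59, 23, -85.1)
scene yellow [277, 151, 54, 31, 905] [303.6 166.1] z6 (0.4638, 0.314, 163, 95, 7.1)
scene yellow [488, 159, 12, 16, 26] [493.7 166. ] z6 (0.9616, 0.695, 96, 5, 89.3)
scene yellow [472, 197, 10, 15, 21] [476.3 204.2] z6 (0.983, 0.4921, 75, 3, -90.0)
scene yellow [231, 230, 14, 13, 151] [237.5 236. ] z6 (0.4881, -0.0579, 46, 38, -50.6)
scene yellow [414, 258, 17, 25, 61] [422.4 269.9] z6 (0.962, 0.1592, 101, 6, 89.6)
scene yellow [401, 295, 16, 23, 52] [408.4 306.1] z6 (0.9835, 0.0334, 82, 5, -89.9)
scene yellow [214, 317, 28, 32, 607] [227.5 332.6] z6 (0.6674, -0.3107, 89, 54, -22.6)
scene yellow [390, 327, 14, 22, 28] [396.5 337.4] z6 (1.0004, -0.0668, 70, 2, -89.7)
```

View pics/c_top.png

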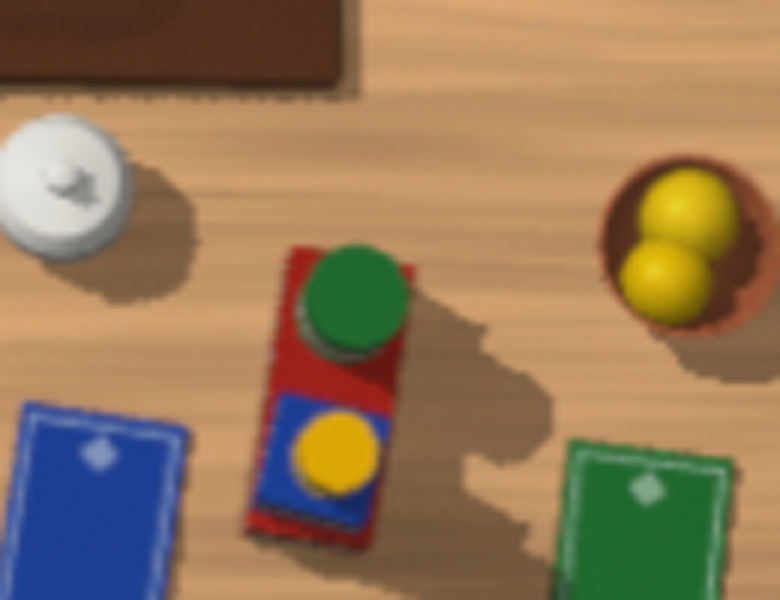

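View pics/c_scene.png

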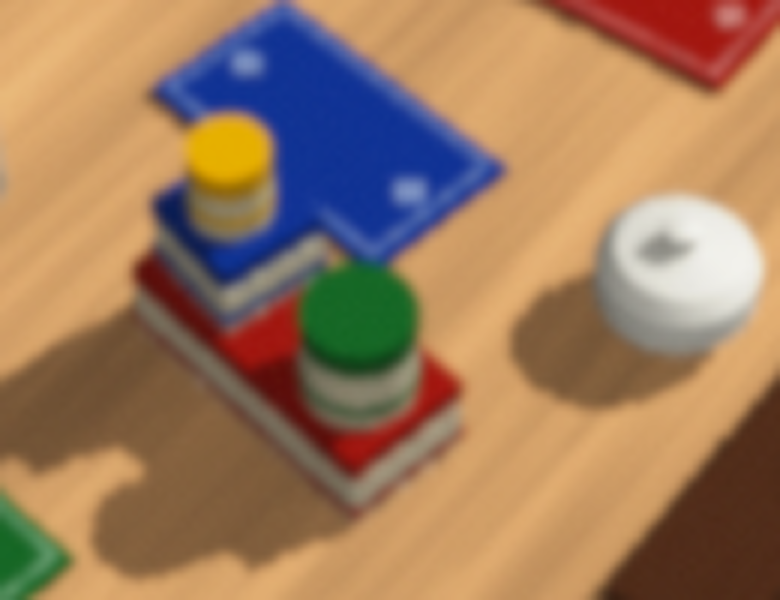

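Both crops confirm it: blue-lid square tin with the yellow tin on the near end, green round tin on the far end. Now for metric positions at the known heights.

```bash
cat >> h.py <<'E'
def go(x,y,z,yaw):
    """yaw: world angle (deg) of the tool y axis, tool pointing down. prints row"""
    o=r.get_obs(); p=np.array(o["tcp_pos"]); Rt=R.from_rotvec(o["orientation"])
    yc=Rt.as_matrix()[:,1]; cur=np.degrees(np.arctan2(yc[1],yc[0]))
    yaw=cur+((yaw-cur+90)%180)-90
    a=np.radians(yaw); Y=np.array([np.cos(a),np.sin(a),0]); Z=np.array([0,0,-1.]); X=np.cross(Y,Z)
    T=R.from_matrix(np.c_[X,Y,Z])
    s=Rt.inv().apply(np.array([x,y,z])-p)/.25; t=(Rt.inv()*T).as_rotvec()/(np.pi/2)
    print("at",np.round(p,4),"yaw",round(cur,1),"q7",round(float(o["joints"][6]),2),"row",np.round(np.r_[s,t],4).tolist())
E
python3 - <<'E'
from h import *
H={"green":.098,"yellow":.132}
for n in("top","scene"):
    f=r.grab_frame(n)
    for c,h in H.items():
        for s,ce,m in comps(f,c):
            if 100<s[4]<300 and abs(ce[0]-(294 if n=="top" else 250))<20:
                print(n,c,np.round(ray2z(f,ce,h),4),rectw(f,m,h))
    rs=[m for s,ce,m in comps(f,"red") if abs(ce[0]-(293 if n=="top" else 250))<15]
    m=np.any(rs,axis=0)
    pts=np.argwhere(m)[:,::-1].astype(float)
    w=ray2z(f,pts,.048)[:,:2].astype(np.float32)*1000; print(n,"red",cv2.minAreaRect(w))
    bs=[m for s,ce,m in comps(f,"blue") if n=="top" and s[4]<300]
    if bs: print("blue",rectw(f,bs[0],.092))
    # tile check via projection of candidate corners
    for t,k in (("sugar_bowl",0.03),("egg_cup",.03)):
        d=r.search_frame(f,t)[0]["rect"]; print(n,t,np.round(ray2z(f,[d[0]+d[2]/2,d[1]+d[3]/2],k),3))
    im=f["pixels"].copy()
    for (x,y,a) in ((.5708,.169,.9),(.463,.3136,7.2),(.4966,-.308,-6.5),(.514,-.0141,-8.0)):
        q=np.array([[1,1],[1,-1],[-1,-1],[-1,1]])*[.08,.045]; c,s_=np.cos(np.radians(a)),np.sin(np.radians(a))
        P=np.c_[q@np.array([[c,s_],[-s_,c]])+[x,y],np.full(4,.006)]
        cv2.polylines(im,[np.round(proj(f,P)*16).astype(np.int32)],True,(255,255,255),1,cv2.LINE_AA,4)
    if n=="top":
      cv2.imwrite("pics/tiles.png",cv2.resize(im[100:230,110:390],None,fx=2.8,fy=2.8,interpolation=cv2.INTER_CUBIC)[:,:,::-1])
E
```

```text
top green [[ 0.6356 -0.1464  0.098 ]] (0.6356, -0.1467, 45, 44, -44.6)
top yellow [[ 0.5544 -0.1326  0.132 ]] (0.5547, -0.1321, 38, 35, -89.5)
top red ((594.1728515625, -139.1064453125), (66.3071060180664, 151.1686248779297), 81.80645751953125)
blue (0.5555, -0.1298, 53, 52, -13.6)
top sugar_bowl [[ 0.699 -0.006  0.03 ]]
top egg_cup [[0.386 0.14  0.03 ]]
scene green [[ 0.6415 -0.1492  0.098 ]] (0.6418, -0.1486, 54, 43, -51.2)
scene yellow [[ 0.5606 -0.1374  0.132 ]] (0.5607, -0.1372, 41, 34, -50.6)
scene red ((599.5700073242188, -142.53909301757812), (67.32907104492188, 148.92037963867188), 80.9903335571289)
scene sugar_bowl [[ 0.713 -0.005  0.03 ]]
scene egg_cup [[0.392 0.149 0.03 ]]
```

View pics/tiles.png

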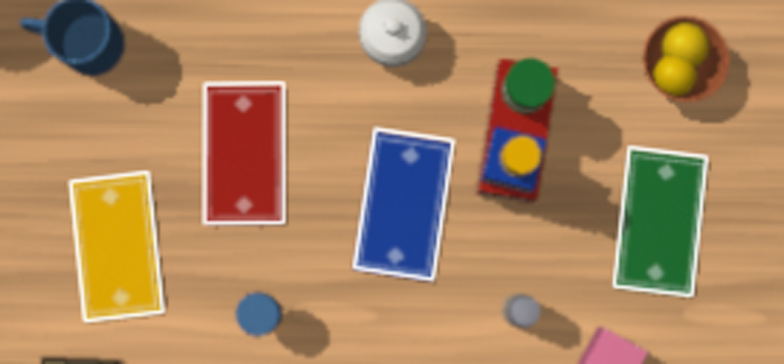

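```bash
python3 -c "
from h import *
go(.555,-.132,.22,81.8)"
```

```text
at [0.211  0.6412 0.2313] yaw 71.8 q7 -0.08 row [-2.2739, -2.5078, 0.0452, 0.0, 0.0, -0.1112]
```

apply_moves([
  [-0.75, -0.83, 0, 0, 0, 0],
  [-0.75, -0.83, 0, 0, 0, 0],
  [-0.75, -0.83, 0, 0, 0, 0],
  [-0.75, -0.83, 0, 0, 0, 0],
  [-0.75, -0.83, 0, 0, 0, 0],
], claw=1, newtons=40)

```text
clock: 2.12
tcp_pos: [0.3259, 0.3819, 0.2315]
orientation: [0.504, 3.1, -0.001]
contact_force: [-0.1, 0.5, 1.1]
grip_width: 0.0853
gripper_force: 0.0
```

apply_moves([
  [-0.75, -0.83, 0, 0, 0, 0],
  [-0.75, -0.83, 0, 0, 0, 0],
  [-0.75, -0.83, 0, 0, 0, 0],
  [-0.75, -0.83, 0, 0, 0, 0],
  [-0.75, -0.83, 0, 0, 0, 0],
])

```text
clock: 2.75
tcp_pos: [0.4385, 0.1263, 0.2317]
orientation: [0.504, 3.1, 0.0]
contact_force: [-0.3, 0.3, 0.8]
grip_width: 0.0852
gripper_force: 0.0
```

apply_moves([
  [-0.77, -0.84, 0.04, 0, 0, -0.11],
  [-0.77, -0.84, 0.04, 0, 0, -0.11],
  [-0.77, -0.84, 0.04, 0, 0, -0.11],
  [-0.77, -0.84, 0.04, 0, 0, -0.11],
  [-0.77, -0.84, 0.04, 0, 0, -0.11],
])

```text
clock: 3.38
tcp_pos: [0.5554, -0.1328, 0.2215]
orientation: [0.23, 3.132, -0.001]
contact_force: [0.6, 0.2, 0.4]
grip_width: 0.0852
gripper_force: 0.0
```

```bash
python3 -c "
from h import *
go(.555,-.132,.22,81.8)"
```

```text
at [ 0.5554 -0.1328  0.2215] yaw 81.6 q7 1.72 row [0.0022, 0.0028, 0.006, -0.0004, 0.0006, -0.0024]
```

apply_moves([
  [0, 0, 0.15, 0, 0, 0],
  [0, 0, 0.3, 0, 0, 0],
  [0, 0, 0.42, 0, 0, 0],
  [0, 0, 0.498, 0, 0, 0],
  [0, 0, 0.498, 0, 0, 0],
])

```text
clock: 4.0
tcp_pos: [0.5537, -0.1296, 0.0956]
orientation: [-0.227, -3.13, -0.0]
contact_force: [-0.8, -0.4, 0.1]
grip_width: 0.0853
gripper_force: 0.0
```

```bash
python3 - <<'E'
from h import *
go(.555,-.132,.097,81.8)
ims=[]
for n,x0,y0 in(("scene",200,180),("top",230,85)):
    f=r.grab_frame(n); ims.append(cv2.resize(f["pixels"][y0:y0+130,x0:x0+130],None,fx=3,fy=3,interpolation=cv2.INTER_CUBIC))
cv2.imwrite("pics/g1.png",np.hstack(ims)[:,:,::-1])
E
```

```text
at [ 0.5537 -0.1296  0.0956] yaw 81.7 q7 1.81 row [-0.0067, -0.0089, -0.0058, -0.0001, -0.0019, -0.0012]
```

View pics/g1.png

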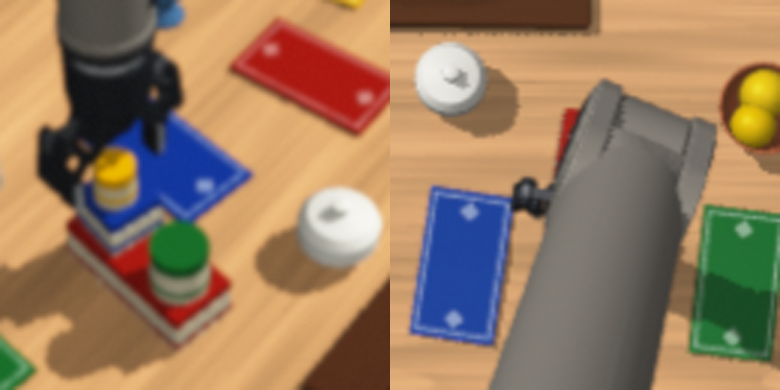

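apply_moves([
  [-0.006, -0.009, -0.006, 0, 0, 0],
  [-0.006, -0.009, -0.006, 0, 0, 0],
])

```text
clock: 4.35
tcp_pos: [0.5566, -0.1327, 0.0994]
orientation: [0.228, 3.131, -0.0]
contact_force: [1.1, 1.4, 0.0]
grip_width: 0.0857
gripper_force: 0.0
```

apply_moves([
  [0, 0, 0, 0, 0, 0],
  [0, 0, 0, 0, 0, 0],
  [0, 0, 0, 0, 0, 0],
  [0, 0, 0, 0, 0, 0],
  [0, 0, 0, 0, 0, 0],
], claw=0.35, newtons=25)

```text
clock: 4.97
tcp_pos: [0.5559, -0.1323, 0.0984]
orientation: [0.228, 3.133, 0.0]
contact_force: [0.5, 0.3, 2.8]
grip_width: 0.0375
gripper_force: 25.3
```

apply_moves([
  [0, 0, -0.05, 0, 0, 0],
  [0, 0, -0.15, 0, 0, 0],
  [0, 0, -0.3, 0, 0, 0],
  [0, 0, -0.43, 0, 0, 0],
  [0, 0, -0.49, 0, 0, 0],
], claw=0.2)

```text
clock: 5.6
tcp_pos: [0.5566, -0.1326, 0.223]
orientation: [0.228, 3.13, 0.0]
contact_force: [0.1, 0.2, -1.5]
grip_width: 0.0372
gripper_force: 25.2
```

```bash
python3 -c "
from h import *
f=r.grab_frame('scene');save(f,'l1')
print(r.get_obs()['grip_width'])
for s,ce,m in comps(f,'yellow',60): print(s,ce)
go(.463,.3136,.22,81.8)"
```

```text
0.03714562582048691
[277 151  54  32 915] [303.52786885 166.0852459 ]
[232 196  13  14 150] [237.90666667 202.38      ]
[414 259  17  24  62] [422.09677419 270.4516129 ]
[214 317  28  32 612] [227.44934641 332.57189542]
at [ 0.5571 -0.1327  0.224 ] yaw 81.7 q7 1.73 row [0.631, 1.7118, 0.0141, 0.0003, 0.0027, -0.0014]
```

apply_moves([
  [0.05, 0.13, 0, 0, 0, 0],
  [0.11, 0.31, 0, 0, 0, 0],
  [0.19, 0.52, 0, 0, 0, 0],
  [0.26, 0.71, 0, 0, 0, 0],
  [0.32, 0.86, 0, 0, 0, 0],
])

```text
clock: 6.28
tcp_pos: [0.5064, 0.0942, 0.2198]
orientation: [-0.225, -3.132, 0.001]
contact_force: [0.5, -0.5, -1.1]
grip_width: 0.0373
gripper_force: 25.3
```

apply_moves([
  [0.07, 0.2, 0, 0, 0, 0],
  [0.15, 0.4, 0, 0, 0, 0],
  [0.22, 0.6, 0, 0, 0, 0],
  [0.28, 0.76, 0, 0, 0, 0],
  [0.315, 0.855, 0, 0, 0, 0],
])

```text
clock: 6.9
tcp_pos: [0.459, 0.3173, 0.2195]
orientation: [-0.222, -3.132, 0.001]
contact_force: [1.1, -0.7, -0.9]
grip_width: 0.0374
gripper_force: 25.3
```

```bash
python3 -c "
from h import *
go(.463,.3136,.06,81.8)"
```

```text
at [0.459  0.3173 0.2195] yaw 81.9 q7 0.81 row [-0.019, -0.0116, 0.6379, -0.0007, -0.0011, 0.0008]
```

apply_moves([
  [0, 0, 0.15, 0, 0, 0],
  [0, 0, 0.35, 0, 0, 0],
  [0, 0, 0.53, 0, 0, 0],
  [0, 0, 0.64, 0, 0, 0],
  [0, 0, 0.64, 0, 0, 0],
])

```text
clock: 7.52
tcp_pos: [0.4587, 0.3133, 0.058]
orientation: [-0.227, -3.129, 0.007]
contact_force: [-0.2, 0.4, 0.4]
grip_width: 0.0376
gripper_force: 25.3
```

```bash
python3 -c "
from h import *
go(.463,.3136,.0125,81.8)
r.grab_frame('top');go(.463,.3136,.0125,81.8)
r.grab_frame('top');go(.463,.3136,.0125,81.8)"
```

```text
at [0.4587 0.3133 0.058 ] yaw 81.7 q7 0.88 row [-0.0178, 0.0046, 0.1821, -0.0031, -0.0026, -0.0012]
at [0.4599 0.3141 0.0598] yaw 81.7 q7 0.88 row [-0.0128, 0.0001, 0.189, -0.0015, -0.0012, -0.0013]
at [0.4608 0.3148 0.0609] yaw 81.7 q7 0.88 row [-0.0095, -0.0035, 0.1938, -0.0002, -0.0001, -0.0013]
```

apply_moves([
  [-0.008, -0.003, 0.06, 0, 0, 0],
  [-0.008, -0.003, 0.12, 0, 0, 0],
  [-0.008, -0.003, 0.17, 0, 0, 0],
  [-0.008, -0.003, 0.188, 0, 0, 0],
  [-0.008, -0.003, 0.188, 0, 0, 0],
])

```text
clock: 8.25
tcp_pos: [0.4625, 0.3138, 0.0135]
orientation: [-0.228, -3.133, 0.001]
contact_force: [-0.2, 0.1, -0.2]
grip_width: 0.0375
gripper_force: 25.3
```

apply_moves([
  [0, 0, 0, 0, 0, 0],
  [0, 0, 0, 0, 0, 0],
])

```text
clock: 8.5
tcp_pos: [0.4629, 0.3141, 0.0142]
orientation: [0.228, 3.133, 0.001]
contact_force: [-0.1, 0.2, -0.7]
grip_width: 0.0375
gripper_force: 25.3
```

About 1.5 mm up; ease down, then release.

apply_moves([
  [0, 0, 0.004, 0, 0, 0],
  [0, 0, 0.007, 0, 0, 0],
  [0, 0, 0.007, 0, 0, 0],
])

```text
clock: 8.88
tcp_pos: [0.4627, 0.314, 0.0124]
orientation: [0.228, 3.133, 0.0]
contact_force: [-1.0, -0.4, 4.3]
grip_width: 0.0374
gripper_force: 25.8
```

apply_moves([
  [0, 0, 0, 0, 0, 0],
  [0, 0, 0, 0, 0, 0],
  [0, 0, 0, 0, 0, 0],
  [0, 0, 0, 0, 0, 0],
  [0, 0, 0, 0, 0, 0],
], claw=1)

```text
clock: 9.5
tcp_pos: [0.4626, 0.3139, 0.012]
orientation: [-0.228, -3.133, 0.0]
contact_force: [-0.0, 0.6, -0.2]
grip_width: 0.0853
gripper_force: 0.0
```

apply_moves([
  [0, 0, -0.1, 0, 0, 0],
  [0, 0, -0.3, 0, 0, 0],
  [0, 0, -0.55, 0, 0, 0],
  [0, 0, -0.8, 0, 0, 0],
  [0, 0, -0.8, 0, 0, 0],
])

```text
clock: 10.12
tcp_pos: [0.4654, 0.3157, 0.2174]
orientation: [0.228, 3.126, 0.012]
contact_force: [0.4, -0.2, -1.5]
grip_width: 0.0851
gripper_force: 0.0
```

```bash
python3 -c "
from h import *
go(.636,-.1466,.2,81.8)
f=r.grab_frame('scene')
for s,ce,m in comps(f,'yellow',60): print(s,ce)
"
```

```text
at [0.4654 0.3157 0.2174] yaw 81.7 q7 0.82 row [-0.9429, -1.7314, 0.0614, 0.0053, 0.0041, -0.0015]
[277 151  54  31 888] [303.49099099 165.74774775]
[414 259  17  24  60] [422.1        270.46666667]
[214 317  28  32 612] [227.5        332.62581699]
```

apply_moves([
  [-0.47, -0.865, 0.03, 0, 0, 0],
  [-0.47, -0.865, 0.03, 0, 0, 0],
  [-0.47, -0.865, 0.03, 0, 0, 0],
  [-0.47, -0.865, 0.03, 0, 0, 0],
  [-0.47, -0.865, 0.03, 0, 0, 0],
])

```text
clock: 10.8
tcp_pos: [0.5476, 0.0765, 0.2029]
orientation: [-0.242, -3.13, 0.006]
contact_force: [0.1, 1.1, 0.2]
grip_width: 0.0855
gripper_force: 0.0
```

apply_moves([
  [-0.47, -0.865, 0.03, 0, 0, 0],
  [-0.47, -0.865, 0.03, 0, 0, 0],
  [-0.47, -0.865, 0.03, 0, 0, 0],
  [-0.47, -0.865, 0.03, 0, 0, 0],
  [-0.47, -0.865, 0.03, 0, 0, 0],
])

```text
clock: 11.42
tcp_pos: [0.6318, -0.1533, 0.1952]
orientation: [-0.239, -3.13, 0.005]
contact_force: [0.0, -0.4, -1.2]
grip_width: 0.0853
gripper_force: 0.0
```

apply_moves([
  [0, 0, 0, 0, 0, 0],
  [0, 0, 0, 0, 0, 0],
  [0, 0, 0, 0, 0, 0],
])

```text
clock: 11.8
tcp_pos: [0.6326, -0.1461, 0.1969]
orientation: [-0.224, -3.133, -0.001]
contact_force: [-0.8, 0.4, -0.3]
grip_width: 0.0856
gripper_force: 0.0
```

```bash
python3 -c "
from h import *
go(.636,-.1466,.051,81.8)
f=r.grab_frame('scene')
for s,ce,m in comps(f,'green',60): print(s,ce)
"
```

```text
at [ 0.6326 -0.1461  0.1969] yaw 81.8 q7 1.76 row [-0.014, -0.0007, 0.5835, 0.0005, -0.0003, 0.0004]
[251 254  18  17 245] [259.24897959 262.43265306]
[ 154  273   52   46 1089] [179.50964187 295.21854913]
```

apply_moves([
  [-0.013, 0, 0.15, 0, 0, 0],
  [-0.013, 0, 0.33, 0, 0, 0],
  [-0.013, 0, 0.48, 0, 0, 0],
  [-0.013, 0, 0.58, 0, 0, 0],
  [-0.013, 0, 0.583, 0, 0, 0],
])

```text
clock: 12.48
tcp_pos: [0.6344, -0.1475, 0.0495]
orientation: [-0.226, -3.13, -0.001]
contact_force: [0.8, 0.2, -0.4]
grip_width: 0.0854
gripper_force: 0.0
```

apply_moves([
  [0, 0, 0, 0, 0, 0],
  [0, 0, 0, 0, 0, 0],
  [0, 0, 0, 0, 0, 0],
])

```text
clock: 12.85
tcp_pos: [0.6365, -0.1486, 0.0524]
orientation: [0.227, 3.132, 0.0]
contact_force: [-0.6, 0.4, 0.2]
grip_width: 0.0857
gripper_force: 0.0
```

```bash
python3 -c "
from h import *
go(.636,-.1466,.051,81.8)
"
```

```text
at [ 0.6365 -0.1486  0.0524] yaw 81.7 q7 1.83 row [0.0031, 0.0075, 0.0056, 0.0001, 0.0011, -0.0012]
```

apply_moves([
  [0.002, 0.006, 0.003, 0, 0, 0],
  [0.002, 0.006, 0.003, 0, 0, 0],
])

```text
clock: 13.1
tcp_pos: [0.6356, -0.1466, 0.0506]
orientation: [0.227, 3.133, 0.0]
contact_force: [-0.1, 0.6, -0.3]
grip_width: 0.0856
gripper_force: 0.0
```

apply_moves([
  [0, 0, 0, 0, 0, 0],
  [0, 0, 0, 0, 0, 0],
  [0, 0, 0, 0, 0, 0],
  [0, 0, 0, 0, 0, 0],
  [0, 0, 0, 0, 0, 0],
], claw=0.4, newtons=30)

```text
clock: 13.72
tcp_pos: [0.6357, -0.1469, 0.0507]
orientation: [0.228, 3.133, 0.0]
contact_force: [-0.1, 0.7, 2.5]
grip_width: 0.0514
gripper_force: 31.5
```

apply_moves([
  [0, 0, -0.04, 0, 0, 0],
  [0, 0, -0.15, 0, 0, 0],
  [0, 0, -0.33, 0, 0, 0],
  [0, 0, -0.5, 0, 0, 0],
  [0, 0, -0.6, 0, 0, 0],
])

```text
clock: 14.35
tcp_pos: [0.6361, -0.1474, 0.2034]
orientation: [0.228, 3.131, -0.0]
contact_force: [-0.5, 1.0, -1.7]
grip_width: 0.0511
gripper_force: 31.7
```

```bash
python3 -c "
from h import *
f=r.grab_frame('scene')
for s,ce,m in comps(f,'green',60): print(s,ce)
go(.4966,-.308,.2,81.8)
"
```

```text
[253 216  17  16 180] [261.58333333 224.36666667]
[ 154  273   52   46 1097] [179.57064722 295.25432999]
at [ 0.6375 -0.1479  0.2062] yaw 81.7 q7 1.76 row [0.4649, -0.7155, 0.0217, 0.0001, 0.0043, -0.0016]
```

apply_moves([
  [0.05, -0.08, 0, 0, 0, 0],
  [0.16, -0.25, 0, 0, 0, 0],
  [0.28, -0.44, 0, 0, 0, 0],
  [0.4, -0.61, 0, 0, 0, 0],
  [0.465, -0.715, 0, 0, 0, 0],
])

```text
clock: 15.02
tcp_pos: [0.4898, -0.31, 0.1991]
orientation: [-0.235, -3.129, 0.0]
contact_force: [1.6, 0.2, -1.2]
grip_width: 0.0514
gripper_force: 31.8
```

apply_moves([
  [0, 0, 0.1, 0, 0, 0],
  [0, 0, 0.25, 0, 0, 0],
  [0, 0, 0.42, 0, 0, 0],
  [0, 0, 0.55, 0, 0, 0],
  [0, 0, 0.6, 0, 0, 0],
])

```text
clock: 15.65
tcp_pos: [0.4913, -0.3067, 0.0477]
orientation: [-0.229, -3.127, -0.002]
contact_force: [-0.3, 0.4, -1.7]
grip_width: 0.0515
gripper_force: 31.8
```

apply_moves([
  [0, 0, 0, 0, 0, 0],
  [0, 0, 0, 0, 0, 0],
  [0, 0, 0, 0, 0, 0],
])

```text
clock: 16.02
tcp_pos: [0.4955, -0.3075, 0.0518]
orientation: [0.227, 3.131, -0.001]
contact_force: [0.1, -0.1, -1.7]
grip_width: 0.0514
gripper_force: 31.8
```

```bash
python3 -c "
from h import *
go(.4966,-.308,.0087,81.8)
"
```

```text
at [ 0.4955 -0.3075  0.0518] yaw 81.7 q7 2.18 row [-0.0044, -0.0013, 0.1724, -0.0004, 0.0014, -0.0012]
```

apply_moves([
  [-0.004, -0.001, 0.06, 0, 0, 0],
  [-0.004, -0.001, 0.12, 0, 0, 0],
  [-0.004, -0.001, 0.155, 0, 0, 0],
  [-0.004, -0.001, 0.165, 0, 0, 0],
  [-0.004, -0.001, 0.165, 0, 0, 0],
])

```text
clock: 16.65
tcp_pos: [0.4955, -0.3074, 0.0091]
orientation: [-0.228, -3.133, -0.0]
contact_force: [0.7, -0.2, -1.3]
grip_width: 0.0511
gripper_force: 31.8
```

apply_moves([
  [0, 0, 0, 0, 0, 0],
  [0, 0, 0, 0, 0, 0],
])

```text
clock: 16.9
tcp_pos: [0.4958, -0.3075, 0.0093]
orientation: [0.228, 3.133, -0.0]
contact_force: [0.1, 0.2, -1.1]
grip_width: 0.0516
gripper_force: 31.8
```

apply_moves([
  [-0.003, 0, 0.003, 0, 0, 0],
  [-0.003, 0, 0.004, 0, 0, 0],
  [-0.003, 0, 0.004, 0, 0, 0],
])

```text
clock: 17.27
tcp_pos: [0.4964, -0.3076, 0.0086]
orientation: [0.228, 3.133, 0.0]
contact_force: [-1.9, 1.6, 4.8]
grip_width: 0.0512
gripper_force: 32.3
```

apply_moves([
  [0, 0, 0, 0, 0, 0],
  [0, 0, 0, 0, 0, 0],
  [0, 0, 0, 0, 0, 0],
  [0, 0, 0, 0, 0, 0],
], claw=1)

```text
clock: 17.77
tcp_pos: [0.4964, -0.3075, 0.0082]
orientation: [0.228, 3.133, -0.0]
contact_force: [1.0, -0.4, -0.1]
grip_width: 0.0854
gripper_force: 0.0
```

apply_moves([
  [0, 0, -0.1, 0, 0, 0],
  [0, 0, -0.3, 0, 0, 0],
  [0, 0, -0.55, 0, 0, 0],
  [0, 0, -0.75, 0, 0, 0],
  [0, 0, -0.75, 0, 0, 0],
])

```text
clock: 18.4
tcp_pos: [0.4986, -0.3091, 0.2001]
orientation: [0.228, 3.125, -0.004]
contact_force: [-0.2, -0.2, -0.7]
grip_width: 0.0857
gripper_force: 0.0
```

```bash
python3 - <<'E'
from h import *
f=r.grab_frame('top')
for c in ("blue","red","yellow","green"):
  for s,ce,m in comps(f,c,60):
    print(c,s,np.round(ce,1),rectw(f,m,{"blue":.092,"red":.048}.get(c,.05)))
save(f,"t2")
cv2.imwrite("pics/t2.png",cv2.resize(f["pixels"][100:240,110:390],None,fx=2.8,fy=2.8,interpolation=cv2.INTER_CUBIC)[:,:,::-1])
go(.555,-.1335,.2,81.8)
E
```

```text
blue [283 146  21  21 319] [293.3 156.4] (0.5554, -0.1303, 53, 53, -13.8)
blue [240 150  28  46 938] [253.4 172.8] (0.507, -0.0131, 133, 70, -8.1)
red [284 121  25  30 532] [296.6 134.4] (0.6227, -0.1446, 94, 67, -7.6)
red [ 183  130   28   50 1195] [196.5 154.5] (0.5647, 0.164, 153, 84, 0.8)
red [281 165  22   7  64] [290.9 168.1] (0.5248, -0.1293, 65, 13, 84.5)
yellow [343 108  20  26 362] [352.6 120.3] (0.6766, -0.3206, 83, 52, -24.5)
yellow [ 135  162   33   53 1342] [151.1 188. ] (0.4604, 0.3021, 155, 88, 7.2)
yellow [496 213  12  10 101] [501.6 217.3] (0.3735, -0.8074, 39, 29, 89.7)
green [334 157  24  45 573] [344.5 182.8] (0.4925, -0.2987, 131, 69, -6.0)
at [ 0.4974 -0.308   0.1976] yaw 81.7 q7 2.09 row [-0.1274, 0.7238, -0.0096, -0.0003, 0.0025, -0.0012]
```

View pics/t2.png

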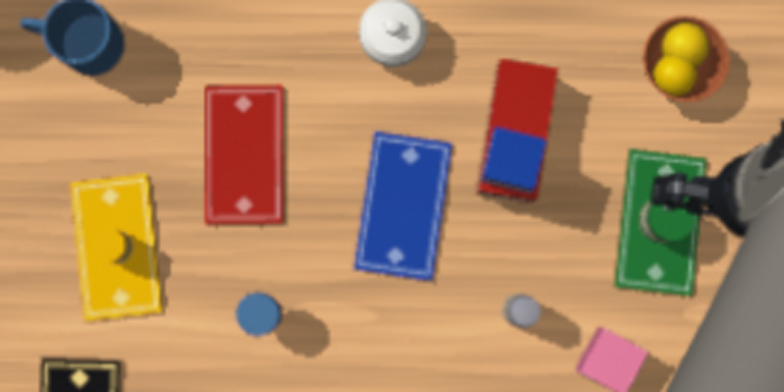

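The yellow tin stands mid yellow tile at (120,247) in the crop, and the green tin stands mid green tile at (665,220). The square tin is turned about -14°. I'll take that next.

apply_moves([
  [-0.127, 0.732, 0, 0, 0, 0.06],
  [-0.127, 0.732, 0, 0, 0, 0.06],
  [-0.127, 0.732, 0, 0, 0, 0.06],
  [-0.127, 0.732, 0, 0, 0, 0.06],
  [-0.127, 0.732, 0, 0, 0, 0.06],
])

```text
clock: 19.08
tcp_pos: [0.5533, -0.1311, 0.1944]
orientation: [-0.374, -3.117, 0.001]
contact_force: [0.4, -0.9, 0.5]
grip_width: 0.0853
gripper_force: 0.0
```

apply_moves([
  [0, 0, 0, 0, 0, 0],
  [0, 0, 0, 0, 0, 0],
  [0, 0, 0, 0, 0, 0],
])

```text
clock: 19.45
tcp_pos: [0.554, -0.1319, 0.1958]
orientation: [0.377, 3.119, -0.0]
contact_force: [0.7, 0.0, 0.6]
grip_width: 0.0854
gripper_force: 0.0
```

```bash
python3 - <<'E'
from h import *
go(.555,-.131,.05,76.2)
E
```

```text
at [ 0.554  -0.1319  0.1958] yaw 76.2 q7 1.65 row [-0.0029, 0.0044, 0.5831, -0.0, 0.0, 0.0001]
```

apply_moves([
  [-0.003, 0.003, 0.15, 0, 0, 0],
  [-0.003, 0.003, 0.33, 0, 0, 0],
  [-0.003, 0.003, 0.48, 0, 0, 0],
  [-0.003, 0.003, 0.57, 0, 0, 0],
  [-0.003, 0.003, 0.583, 0, 0, 0],
])

```text
clock: 20.08
tcp_pos: [0.554, -0.1306, 0.0487]
orientation: [-0.375, -3.116, 0.0]
contact_force: [0.4, -0.2, 0.1]
grip_width: 0.086
gripper_force: 0.0
```

apply_moves([
  [0, 0, 0, 0, 0, 0],
  [0, 0, 0, 0, 0, 0],
  [0, 0, 0, 0, 0, 0],
])

```text
clock: 20.45
tcp_pos: [0.5558, -0.1305, 0.051]
orientation: [0.375, 3.117, 0.0]
contact_force: [-0.4, 0.9, -0.1]
grip_width: 0.0853
gripper_force: 0.0
```

```bash
python3 - <<'E'
from h import *
go(.555,-.131,.05,76.2)
E
```

```text
at [ 0.5558 -0.1305  0.051 ] yaw 76.3 q7 1.76 row [0.0027, -0.0026, 0.0039, 0.0003, 0.001, 0.001]
```

apply_moves([
  [0, 0, 0, 0, 0, 0],
  [0, 0, 0, 0, 0, 0],
  [0, 0, 0, 0, 0, 0],
  [0, 0, 0, 0, 0, 0],
  [0, 0, 0, 0, 0, 0],
], claw=0.45, newtons=30)

```text
clock: 21.08
tcp_pos: [0.5554, -0.1305, 0.0504]
orientation: [0.375, 3.119, 0.0]
contact_force: [-1.6, -0.0, 5.2]
grip_width: 0.056
gripper_force: 33.0
```

apply_moves([
  [0, 0, -0.04, 0, 0, 0],
  [0, 0, -0.15, 0, 0, 0],
  [0, 0, -0.3, 0, 0, 0],
  [0, 0, -0.37, 0, 0, 0],
  [0, 0, -0.4, 0, 0, 0],
])

```text
clock: 21.7
tcp_pos: [0.5553, -0.1304, 0.1507]
orientation: [0.375, 3.118, 0.0]
contact_force: [-0.2, 0.2, -2.0]
grip_width: 0.0554
gripper_force: 32.4
```

```bash
python3 - <<'E'
from h import *
go(.514,-.0141,.15,82)
f=r.grab_frame('scene')
cv2.imwrite("pics/g3.png",cv2.resize(f["pixels"][170:310,140:340],None,fx=3,fy=3,interpolation=cv2.INTER_CUBIC)[:,:,::-1])
E
```

```text
at [ 0.5553 -0.1304  0.1507] yaw 76.3 q7 1.69 row [0.2708, 0.4128, 0.0028, 0.0002, 0.0006, -0.0633]
```

View pics/g3.png

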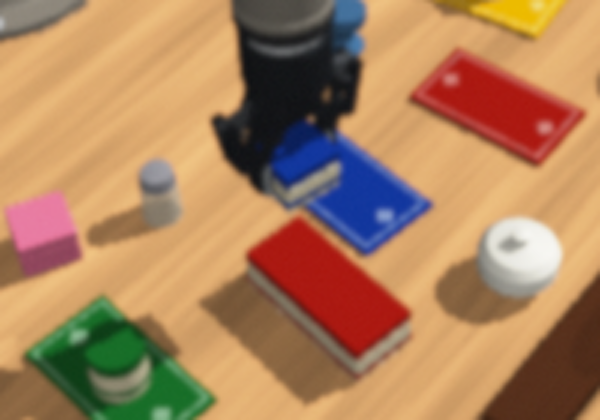

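apply_moves([
  [0.03, 0.05, 0, 0, 0, -0.02],
  [0.1, 0.16, 0, 0, 0, -0.04],
  [0.19, 0.29, 0, 0, 0, -0.063],
  [0.25, 0.38, 0, 0, 0, -0.063],
  [0.271, 0.413, 0, 0, 0, -0.063],
])

```text
clock: 22.38
tcp_pos: [0.5122, -0.0116, 0.1489]
orientation: [-0.213, -3.132, -0.0]
contact_force: [0.1, -0.3, -0.9]
grip_width: 0.0557
gripper_force: 32.3
```

apply_moves([
  [0, 0, 0.1, 0, 0, 0],
  [0, 0, 0.22, 0, 0, 0],
  [0, 0, 0.34, 0, 0, 0],
  [0, 0, 0.4, 0, 0, 0],
  [0, 0, 0.4, 0, 0, 0],
])

```text
clock: 23.0
tcp_pos: [0.5131, -0.0146, 0.0492]
orientation: [-0.221, -3.132, 0.001]
contact_force: [-0.3, 0.3, -0.8]
grip_width: 0.0554
gripper_force: 32.4
```

apply_moves([
  [0, 0, 0, 0, 0, 0],
  [0, 0, 0, 0, 0, 0],
  [0, 0, 0, 0, 0, 0],
])

```text
clock: 23.38
tcp_pos: [0.5143, -0.014, 0.0507]
orientation: [0.22, 3.133, 0.001]
contact_force: [0.3, 1.0, -1.9]
grip_width: 0.0557
gripper_force: 32.4
```

```bash
python3 - <<'E'
from h import *
go(.514,-.0141,.0084,82)
E
```

```text
at [ 0.5143 -0.014   0.0507] yaw 82.0 q7 1.62 row [0.0013, -0.0006, 0.1693, 0.0003, 0.0008, -0.0004]
```

apply_moves([
  [0, 0, 0.06, 0, 0, 0],
  [0, 0, 0.12, 0, 0, 0],
  [0, 0, 0.155, 0, 0, 0],
  [0, 0, 0.163, 0, 0, 0],
  [0, 0, 0.165, 0, 0, 0],
])

```text
clock: 24.0
tcp_pos: [0.5137, -0.0143, 0.0086]
orientation: [-0.221, -3.134, 0.0]
contact_force: [0.6, 0.2, -1.3]
grip_width: 0.0557
gripper_force: 32.5
```

apply_moves([
  [0, 0, 0, 0, 0, 0],
  [0, 0, 0.003, 0, 0, 0],
  [0, 0, 0.003, 0, 0, 0],
])

```text
clock: 24.38
tcp_pos: [0.5142, -0.0141, 0.0084]
orientation: [0.22, 3.133, 0.0]
contact_force: [-1.7, -0.1, 3.4]
grip_width: 0.0556
gripper_force: 32.7
```

apply_moves([
  [0, 0, 0, 0, 0, 0],
  [0, 0, 0, 0, 0, 0],
  [0, 0, 0, 0, 0, 0],
  [0, 0, 0, 0, 0, 0],
], claw=1)

```text
clock: 24.88
tcp_pos: [0.5138, -0.0141, 0.008]
orientation: [-0.22, -3.134, 0.0]
contact_force: [-0.6, 1.1, -0.4]
grip_width: 0.0856
gripper_force: 0.0
```

apply_moves([
  [0, 0, -0.1, 0, 0, 0],
  [0, 0, -0.25, 0, 0, 0],
  [0, 0, -0.45, 0, 0, 0],
  [0, 0, -0.6, 0, 0, 0],
  [0, 0, -0.6, 0, 0, 0],
])

```text
clock: 25.5
tcp_pos: [0.5158, -0.014, 0.1608]
orientation: [0.22, 3.128, 0.003]
contact_force: [0.4, -0.1, -0.1]
grip_width: 0.0856
gripper_force: 0.0
```

```bash
python3 - <<'E'
from h import *
f=r.grab_frame('top')
for s,ce,m in comps(f,"red",60): print(s,np.round(ce,1),np.round(ray2z(f,ce,.048),4),rectw(f,m,.048))
f=r.grab_frame('scene')
for s,ce,m in comps(f,"red",60): print(s,np.round(ce,1),rectw(f,m,.048))
go(.5945,-.1392,.15,81.8)
E
```

```text
[ 282  121   27   51 1026] [295.  145.7] [[ 0.5942 -0.1405  0.048 ]] (0.594, -0.1395, 151, 68, -9.2)
[ 183  130   28   50 1197] [196.5 154.6] [[0.5642 0.1638 0.048 ]] (0.5647, 0.164, 153, 84, 0.8)
[ 277  186   58   39 1093] [305.5 204.9] (0.5926, 0.1334, 153, 89, 1.2)
[ 222  242   55   47 1190] [249.  264.8] (0.5973, -0.1407, 154, 70, -9.0)
at [ 0.5136 -0.0139  0.1579] yaw 82.0 q7 1.52 row [-0.3905, -0.4511, 0.0313, 0.0003, 0.0, 0.0019]
```

apply_moves([
  [-0.391, -0.455, 0, 0, 0, 0.011],
  [-0.391, -0.455, 0, 0, 0, 0.011],
  [-0.391, -0.455, 0, 0, 0, 0.011],
  [-0.391, -0.455, 0, 0, 0, 0.011],
])

```text
clock: 26.1
tcp_pos: [0.594, -0.1428, 0.1561]
orientation: [-0.253, -3.129, 0.002]
contact_force: [0.0, 0.8, -0.8]
grip_width: 0.0854
gripper_force: 0.0
```

apply_moves([
  [0, 0, 0.1, 0, 0, 0],
  [0, 0, 0.1, 0, 0, 0],
  [0, 0, 0.15, 0, 0, 0],
  [0, 0, 0.2, 0, 0, 0],
  [0, 0, 0.2, 0, 0, 0],
])

```text
clock: 26.72
tcp_pos: [0.5939, -0.14, 0.1069]
orientation: [-0.247, -3.13, -0.0]
contact_force: [-0.9, -0.2, -0.7]
grip_width: 0.085
gripper_force: 0.0
```

```bash
python3 - <<'E'
from h import *
go(.5942,-.1402,.007,81)
E
```

```text
at [ 0.5939 -0.14    0.1069] yaw 81.0 q7 1.81 row [-0.0022, -0.0006, 0.3998, 0.0, -0.0013, -0.0001]
```

apply_moves([
  [0, 0, 0.12, 0, 0, 0],
  [0, 0, 0.25, 0, 0, 0],
  [0, 0, 0.36, 0, 0, 0],
  [0, 0, 0.395, 0, 0, 0],
  [0, 0, 0.4, 0, 0, 0],
])

```text
clock: 27.35
tcp_pos: [0.5949, -0.1406, 0.0083]
orientation: [0.247, 3.132, -0.0]
contact_force: [-0.8, 0.1, 0.5]
grip_width: 0.0855
gripper_force: 0.0
```

apply_moves([
  [0, 0, 0, 0, 0, 0],
  [0, 0, 0, 0, 0, 0],
  [0, 0, 0, 0, 0, 0],
  [0, 0, 0, 0, 0, 0],
  [0, 0, 0, 0, 0, 0],
], claw=0.5, newtons=50)

```text
clock: 27.98
tcp_pos: [0.5958, -0.1405, 0.0095]
orientation: [0.247, 3.13, 0.0]
contact_force: [-0.9, 1.0, 6.0]
grip_width: 0.0652
gripper_force: 57.5
```

apply_moves([
  [0, 0, -0.04, 0, 0, 0],
  [0, 0, -0.14, 0, 0, 0],
  [0, 0, -0.28, 0, 0, 0],
  [0, 0, -0.42, 0, 0, 0],
  [0, 0, -0.52, 0, 0, 0],
])

```text
clock: 28.6
tcp_pos: [0.5946, -0.1406, 0.1399]
orientation: [0.248, 3.131, -0.0]
contact_force: [0.4, 0.3, -2.3]
grip_width: 0.0655
gripper_force: 56.7
```

```bash
python3 - <<'E'
from h import *
go(.5708,.169,.14,90.9)
f=r.grab_frame('scene')
cv2.imwrite("pics/g4.png",cv2.resize(f["pixels"][150:310,140:360],None,fx=3,fy=3,interpolation=cv2.INTER_CUBIC)[:,:,::-1])
E
```

```text
at [ 0.5946 -0.1406  0.1399] yaw 81.0 q7 1.79 row [0.2889, 1.208, -0.0006, -0.0, 0.0006, -0.1105]
```

View pics/g4.png

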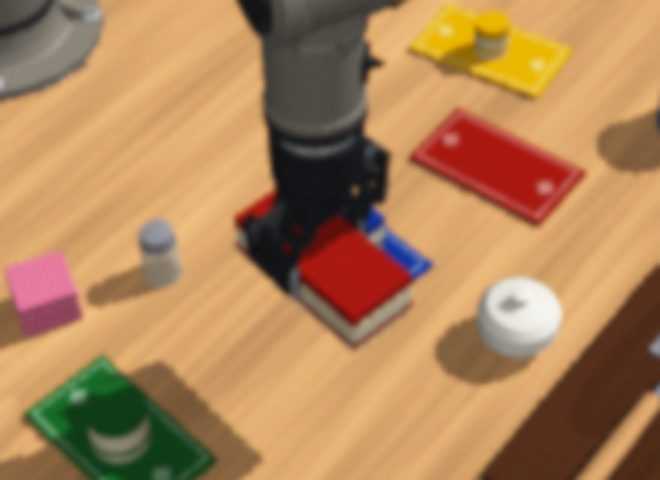

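apply_moves([
  [0.02, 0.07, 0, 0, 0, 0],
  [0.05, 0.2, 0, 0, 0, 0],
  [0.09, 0.36, 0, 0, 0, 0],
  [0.12, 0.5, 0, 0, 0, 0],
  [0.145, 0.6, 0, 0, 0, 0],
])

```text
clock: 29.28
tcp_pos: [0.5805, 0.0172, 0.1361]
orientation: [-0.242, -3.129, -0.001]
contact_force: [0.2, 0.0, -4.0]
grip_width: 0.0655
gripper_force: 56.7
```

apply_moves([
  [0.03, 0.13, 0, 0, 0, -0.02],
  [0.07, 0.28, 0, 0, 0, -0.05],
  [0.105, 0.43, 0, 0, 0, -0.08],
  [0.13, 0.55, 0, 0, 0, -0.1],
  [0.144, 0.608, 0, 0, 0, -0.11],
])

```text
clock: 29.9
tcp_pos: [0.5686, 0.1723, 0.1364]
orientation: [0.031, -3.138, 0.0]
contact_force: [-0.7, -0.5, -3.3]
grip_width: 0.0652
gripper_force: 56.7
```

apply_moves([
  [0, 0, 0.05, 0, 0, 0],
  [0, 0, 0.15, 0, 0, 0],
  [0, 0, 0.26, 0, 0, 0],
  [0, 0, 0.34, 0, 0, 0],
  [0, 0, 0.36, 0, 0, 0],
])

```text
clock: 30.52
tcp_pos: [0.5697, 0.1676, 0.0462]
orientation: [0.021, -3.139, 0.003]
contact_force: [-0.9, 0.1, -2.7]
grip_width: 0.0653
gripper_force: 56.6
```

apply_moves([
  [0, 0, 0, 0, 0, 0],
  [0, 0, 0, 0, 0, 0],
  [0, 0, 0, 0, 0, 0],
])

```text
clock: 30.9
tcp_pos: [0.5713, 0.1694, 0.0489]
orientation: [-0.024, 3.14, 0.001]
contact_force: [-0.6, 0.2, -3.7]
grip_width: 0.0655
gripper_force: 56.6
```

```bash
python3 - <<'E'
from h import *
go(.5715,.169,.0145,90.9)
E
```

```text
at [0.5713 0.1694 0.0489] yaw 90.9 q7 1.45 row [-0.0005, -0.0018, 0.1376, 0.0004, 0.0009, -0.0003]
```

apply_moves([
  [0, -0.001, 0.05, 0, 0, 0],
  [0, -0.001, 0.095, 0, 0, 0],
  [0, -0.001, 0.122, 0, 0, 0],
  [0, -0.001, 0.132, 0, 0, 0],
  [0, -0.001, 0.132, 0, 0, 0],
])

```text
clock: 31.52
tcp_pos: [0.57, 0.1688, 0.0155]
orientation: [0.024, -3.14, -0.0]
contact_force: [-5.7, -0.8, 7.9]
grip_width: 0.0653
gripper_force: 58.1
```

apply_moves([
  [0, 0, 0, 0, 0, 0],
  [0, 0, 0, 0, 0, 0],
])

```text
clock: 31.78
tcp_pos: [0.5701, 0.1687, 0.0155]
orientation: [0.024, -3.14, -0.0]
contact_force: [-5.2, -1.3, 7.5]
grip_width: 0.0652
gripper_force: 58.1
```

apply_moves([
  [0, 0, 0, 0, 0, 0],
  [0, 0, 0, 0, 0, 0],
  [0, 0, 0, 0, 0, 0],
  [0, 0, 0, 0, 0, 0],
], claw=1)

```text
clock: 32.28
tcp_pos: [0.5708, 0.169, 0.015]
orientation: [-0.024, 3.141, 0.0]
contact_force: [0.5, 0.3, -0.2]
grip_width: 0.0856
gripper_force: 0.0
```

apply_moves([
  [0, 0, -0.08, 0, 0, 0],
  [0, 0, -0.25, 0, 0, 0],
  [0, 0, -0.45, 0, 0, 0],
  [0, 0, -0.7, 0, 0, 0],
  [0, 0, -0.8, 0, 0, 0],
])

```text
clock: 32.9
tcp_pos: [0.5726, 0.169, 0.2206]
orientation: [-0.023, 3.135, 0.005]
contact_force: [0.2, 0.4, -0.3]
grip_width: 0.0856
gripper_force: 0.0
```

apply_moves([
  [0.4, 0.8, 0, 0, 0, 0],
  [0.4, 0.8, 0, 0, 0, 0],
  [0.4, 0.8, 0, 0, 0, 0],
  [0.4, 0.8, 0, 0, 0, 0],
  [0.4, 0.8, 0, 0, 0, 0],
])

```text
clock: 33.52
tcp_pos: [0.4654, 0.3711, 0.2162]
orientation: [0.034, -3.141, -0.003]
contact_force: [-0.2, -1.0, -0.4]
grip_width: 0.0852
gripper_force: 0.0
```

apply_moves([
  [0.4, 0.8, 0, 0, 0, 0],
  [0.4, 0.8, 0, 0, 0, 0],
  [0.4, 0.8, 0, 0, 0, 0],
  [0.4, 0.8, 0, 0, 0, 0],
  [0.4, 0.8, 0, 0, 0, 0],
])

```text
clock: 34.15
tcp_pos: [0.3627, 0.5682, 0.2156]
orientation: [0.031, -3.141, -0.002]
contact_force: [0.4, -0.4, -0.1]
grip_width: 0.0851
gripper_force: 0.0
```

```bash
python3 - <<'E'
from h import *
f=r.grab_frame('top')
T={"red":(.5708,.169,.054),"yellow":(.463,.3136,.046),"green":(.4966,-.308,.056),"blue":(.514,-.0141,.05)}
im=f["pixels"].copy()
for c,(x,y,z) in T.items():
    for P in ((x,y,z),):
        u,v=proj(f,P)[0]; cv2.circle(im,(int(round(u*16)),int(round(v*16))),12,(255,255,255),-1,cv2.LINE_AA,4); print(c,np.round([u,v],1))
for s,ce,m in comps(f,"red",60): print(s,np.round(ce,1),rectw(f,m,.054))
cv2.imwrite("pics/end.png",cv2.resize(im[100:240,110:390],None,fx=2.8,fy=2.8,interpolation=cv2.INTER_CUBIC)[:,:,::-1])
s=r.grab_frame('scene')["pixels"]
cv2.imwrite("pics/ends.png",cv2.resize(s[130:330,130:350],None,fx=3,fy=3,interpolation=cv2.INTER_CUBIC)[:,:,::-1])
E
```

```text
red [194.6 152.2]
yellow [147.8 187. ]
green [349.4 177.5]
blue [254.  171.2]
[ 183  129   28   51 1279] [195.5 154.3] (0.5656, 0.1632, 155, 84, 0.8)
```

View pics/end.png

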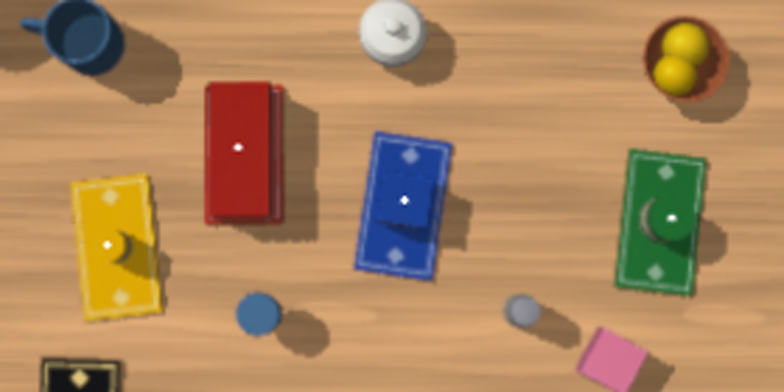

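View pics/ends.png

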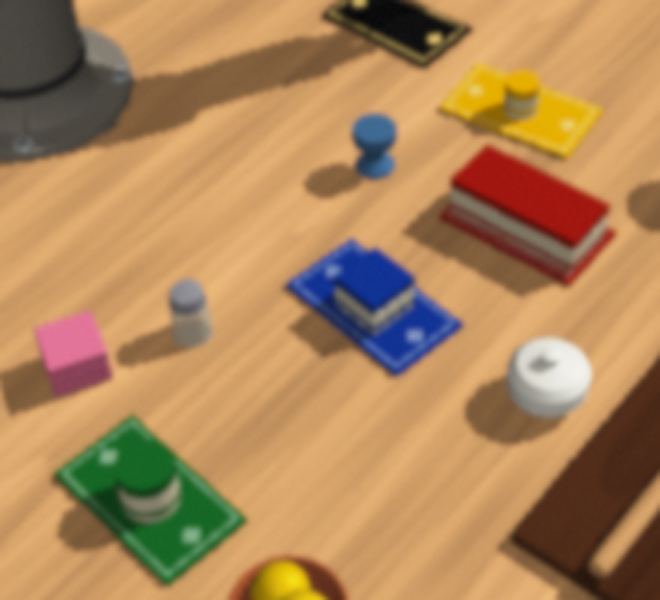

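All four tins stand upright in the middle of their tiles: in the top view their lids sit under the projected tile centres. The sugar bowl and the egg cup haven't moved.

```bash
python3 -c "
from bench import r
print(r.hand_in())"
```

```text
the job is handed in; nothing more can be done
None
```

I took the stack apart and handed the job in at about 34 s: all four tins stand upright mid-tile on their own colours, the long red one lengthwise, with the sugar bowl and egg cup left where they were.

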